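# Shut and lock a deposit box, then ring for the attendant

### The job

The client has taken out what she wants, so close up for her: push the deposit box's open lid fully shut, next press the chrome lock plunger in the lid all the way in so that the box is locked, and only then press the round call button on the desk console fully down to ring for the attendant. Only push and press, with the fingers alone: the plunger must not go in while the lid is still up, nothing is to be lifted, the console's oblong lamp rocker is left as it is, and the watch, ring case, ingot and loupe stay lying where they are. Finish with the lid shut, the plunger in and the button let go.

Things in the scene. Friction and masses are not known exactly. Their poses are not given: they have to be found in the camera images.
- box: Long grey sheet-steel deposit box, fixed in place: 160 mm deep (its x) by 460 mm long (its y) by 88 mm high, 3 mm walls. Origin at the centre of its underside on the desk; x points away from the robot, from the front wall to the hinge wall; z up. A carrying bail stands out 26 mm from its -y end.
- lid_hinge (a point): Middle of the lid's hinge line, at the top of the box's far long wall, 80 mm along +x and 88 mm up from the box's origin; it does not move. The hinge line runs along the box's y.
- lid (a joint): Angle of the lid, rad: 0 is shut, growing as its front edge rises; starts about 0.5 to 0.95. A chrome quadrant stay in a spring clamp at the box's +y end holds it at any angle: it stays where it is left and turns down under about 0.1 to 0.3 N m, so some 2 to 4 N of push near its free edge.
- lid_edge (a point): Middle of the lid's free front edge, on its top face, moving with the lid. The lid is a grey steel plate 468 mm long and 4 mm thick, its underside level with the hinge line, reaching 165 mm from the hinge to this edge on the robot's side, with a 14 mm lip turned down.
- lock_top (a point): Centre of the top face of the chrome push-in lock plunger, which goes through the lid midway along its length, 136 mm from the hinge line (29 mm from the free edge), and moves with the lid. Round barrel of 22 mm diameter in a 36 mm chrome collar 3 mm high; unlocked, its top stands 14 mm above the lid's top face (18 mm above the level of the hinge line when the lid is shut).
- lock (a joint): How far the lock plunger is pressed into the lid, m: 0 unlocked, 0.008 fully in (its top then 6 mm above the lid). It slides square to the lid against about 4.5 N and stays where it is left.
- console: Low fixed desk console, 85 mm (its x) by 140 mm (its y), black with a dark steel top face 28 mm above the desk. Origin at the centre of its underside, z up. The round call button stands 36 mm along -y from the centre, the oblong lamp rocker 36 mm along +y.
- call_top (a point): Centre of the top face of the round call button: plain metal, 30 mm diameter, in a 38 mm chrome bezel; unpressed, the top is 40 mm above the desk and 12 mm above the console's face, and it moves down with the button.
- call (a joint): How far the call button is pressed, m: 0 released, 0.005 fully down. It springs back; it starts to move at about 2 N and is fully down at about 5 N.
- lamp_switch_top (a point): Centre of the oblong black lamp rocker, 42 mm by 24 mm, about 38 mm above the desk. To be left alone.
- lamp_switch (a joint): Tilt of the lamp rocker, rad: 0 is lamp on, as found; 0.32 is off. It stays where it is put.
- watch: Brass pocket watch lying face up, 50 mm diameter, 13 mm high, crown and bow out to 44 mm along its x. Origin at the centre of its underside. Loose; not to be moved.
- ring_case: Closed red lacquered ring case, 58 by 58 by 44 mm. Origin at the centre of its underside. Loose; not to be moved.
- ingot: Silver ingot, 90 by 44 by 13 mm, 500 g. Origin at the centre of its underside. Loose; not to be moved.
- loupe: Magnifying loupe lying flat: 69 mm round lens, black horn handle reaching to 128 mm along its x, 13 mm high. Origin under the lens centre. Loose; not to be moved.
Mind the look-alikes: they are no part of the job. Of the things shaped like the console, the black one is meant.

How it is judged:
By the outcome, as a careful person would: the job done as asked, in the order asked, and still so for the second after the job is handed in, with the robot touching nothing.
It also fails if it takes over 48 s, if anything falls off the work surface, if the arm or the gripper's body presses on something with over 40 N, if the wrist force passes 120 N, or if a joint passes its speed limit or range.

### The arm

A 7-joint arm with a two-finger parallel gripper is mounted at the origin on the work surface. World frame = base frame: x ahead of the robot, y to its left, z up, the work surface at z = 0. Lengths are in mm, angles in rad, forces in N, time in s.
With the tool pointing down it reaches from about 400 to 850 mm from the base axis. Payload 4.5 kg.
Tool frame: the origin (TCP) lies on the centre line of the jaws, within the pads' length; the fingertips stand 19 mm ahead of it and the grasp point (between the pads) is the TCP (nose_length is the distance from the TCP to the fingertips, in mm); z points along the fingers, y is the line along which they close (so a half turn about z gives the same grasp; the last joint's range is limited). The gripper opens to 85 mm and grips with 20 to 120 N. Pads are 22 mm wide; open, the fingers measure 114 mm over their backs; the gripper's body (76 mm by 85 mm) begins 54 mm behind the grasp point. The pads swing forward as they close: fully open they stand 13 mm farther back than shut.
Start: joints at [-1.151, 0.689, -0.195, 1.565, 0.157, 0.902, -0.215], TCP at [235.17, 579.092, 250.317] pointing down, gripper open.
Joint ranges: [-3.01, 3.01], [-0.46, 2.08], [-1.47, 1.51], [0.13, 2.56], [-1, 4.14], [0.04, 2.09], [-2.66, 2.66]. Speed limits (rad/s): [2.57, 2.57, 3.14, 3.14, 3.14, 3.14, 3.14].

### API

Orientations are given as [roll, pitch, yaw] about the fixed x, y, z axes, in that order (R = Rz(yaw) Ry(pitch) Rx(roll)).
In Python, from station import sense, read_camera, job_done, nose_length gives the robot as it stands.
- The arm moves only by the tool apply_moves, never from a script. Its argument "commands" is a list of rows, each a list of 7 numbers: the gripper command: -1 is fully open, 1 is shut, values between are in proportion, then the shift along the world's x, y, z normalised to -1 to 1, where 1 is 100 mm, then the turn, a rotation vector about the world's x, y, z normalised to -1 to 1, where 1 is 8 degrees. A call has 1 to 8 rows; each row shifts and turns the commanded pose from where the row before left it; what a row does not reach is not made up. A row lasts 1/8 s, in which the tool goes at most 62.5 mm and 10.7 degrees, less where a joint would pass 70% of its speed; a pose out of reach is approached as far as the arm can. A call with a number of a shift or a turn outside -1 to 1 is refused whole. A call with a gripper value outside its range is refused whole. The fingers move at their own pace and stop on an object; "force" is the grip in N (left out, the last holds). Time passes only in rows, so rows that do not move let the fingers close. It gives the time, the measured TCP pose, the force, the opening and the grip force at its end, in the units of the state.
- sense(): the state, without advancing time (a new reading comes with each control period).
- read_camera(name): name is "scene" or "side" or "wrist"; returns a dict with "pixels" (420x560x3 uint8, red, green, blue), "z_map" (420x560 float32, mm along the optical axis (not along the pixel's ray), 0 where there is no reading), "vertical_fov" (degrees; the focal length in pixels is half the picture's height over the tangent of half this angle, whatever the lens; pixels are square), "cx", "cy" (the principal point, pixels), "R" (3x3) and "t" (3): a world point X has camera coordinates R X + t. Camera axes: x right, y down, z forward; pixel columns grow to the right and rows downward; lengths in mm; the calibration is good to about 2 mm. A picture is of the moment at which its call begins.
- job_done(): hands the job in; it is judged then, once.
The state is a dict: "clock": time; "qpos": joint angles; "joint_vel": joint speeds; "joint_efforts": joint torques, N m; "tool_pos": TCP position; "eef_rot": TCP orientation; "force": force on the tool from outside, world axes, zero at the start; "wrist_torque": the same for the moment, N m; "grip_width": opening from 0.0 (shut) to 1.0 (fully open); "grasp_force": force on a finger pad.
Only numpy, scipy, OpenCV 4.12 (cv2) and the standard library are available. Lean on these libraries where they do the work, as an engineer would, in place of code of your own. Each camera call takes 0.05 s, during which the arm holds its last target. There are 200 camera calls.

## Working session

There is one attempt and no reset: what is moved stays moved. The work goes in short steps, Python scripts to look and compute and a tool call to move; the robot and the scene stay as the last step left them, time stands still between calls to the robot, and variables do not carry over. Pictures are saved under pics/ and viewed, at most 10 in all, crops included, and the job is handed in when it is done.

Besides the shell and the picture viewer there is one more tool, called by a JSON object that holds its "op" and its "data". apply_moves: Moves the arm, as the interface text tells. Scaled input: -1 to 1 covers 100 mm each way for a shift and 8 degrees each way for a turn. Its arguments: {"type":"object","properties":{"commands":{"type":"array","items":{"type":"array","items":{"type":"number","minimum":-1,"maximum":1}}},"force":{"type":"number"}},"required":["commands"]}

```bash
mkdir -p pics
cat > h.py <<'E'
import numpy as np, cv2
from station import sense, read_camera, job_done, nose_length
def K(c):
    f=210/np.tan(np.radians(c['vertical_fov'])/2); return f,c['cx'],c['cy']
def px2w(c,u,v,z=None):
    """world point of pixel: by depth map, or on plane z"""
    f,cx,cy=K(c); R=np.array(c['R']);t=np.array(c['t'])
    d=np.array([(u-cx)/f,(v-cy)/f,1.]); o=-R.T@t; w=R.T@d
    s=c['z_map'][int(round(v)),int(round(u))] if z is None else (z-o[2])/w[2]
    return o+s*w
def cloud(c):
    f,cx,cy=K(c); v,u=np.mgrid[:420,:560]; Z=c['z_map']
    P=np.stack([(u-cx)/f*Z,(v-cy)/f*Z,Z],-1)
    W=(P-np.array(c['t']))@np.array(c['R']); W[Z<=0]=np.nan; return W
def proj(c,X):
    f,cx,cy=K(c); p=np.array(c['R'])@np.array(X)+np.array(c['t']); return f*p[0]/p[2]+cx,f*p[1]/p[2]+cy
def save(c,n): cv2.imwrite(f'pics/{n}.png',c['pixels'][...,::-1])
E
python3 - <<'E'
from h import *
import pickle
print(sense(), nose_length)
for n in ['scene','side','wrist']:
    c=read_camera(n); save(c,n+'0'); pickle.dump(c,open(n+'0.pkl','wb'))
    print(n,c['vertical_fov'],c['cx'],c['cy'],-np.array(c['R']).T@c['t'],(c['z_map']>0).mean())
E
```

```text
{'clock': 0.0, 'qpos': array([-1.15120971,  0.68999465, -0.19449815,  1.56637   ,  0.15726517,
        0.90247678, -0.21505787]), 'joint_vel': array([ 0.00014212, -0.00041027,  0.00060473, -0.0003903 ,  0.00088705,
       -0.00203829,  0.00229323]), 'joint_efforts': array([ 3.99027540e-04, -5.39627802e+01, -1.26562189e+00, -1.58537471e+01,
        9.32355237e-03,  9.53080540e-03,  1.71065773e-05]), 'tool_pos': array([234.98998144, 578.46890349, 249.47002113]), 'eef_rot': array([-3.13973420e+00,  1.15163182e-04,  2.75590204e+00]), 'force': array([-0.31050367,  0.36741339,  0.5553195 ]), 'wrist_torque': array([ 0.01830982, -0.01574218,  0.00386144]), 'grasp_force': 0.0, 'grip_width': 1.0020883201015909} 19.0
scene 47.14634446846692 283.45674436451 206.93166953396116 [1332.64712044 -616.50984558 1029.40848489] 0.9856930272108844
side 57.18017832518613 280.0127719434809 203.14883084340588 [ 173.00541528 -623.04158107  835.25563896] 0.9961224489795918
wrist 58.160431459284816 281.43223134224104 215.47561011156995 [157.56786963 610.57711419 373.91349404] 0.995718537414966
```

View pics/scene0.png

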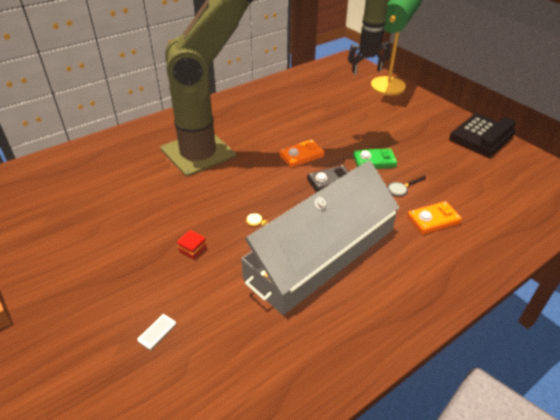

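View pics/side0.png

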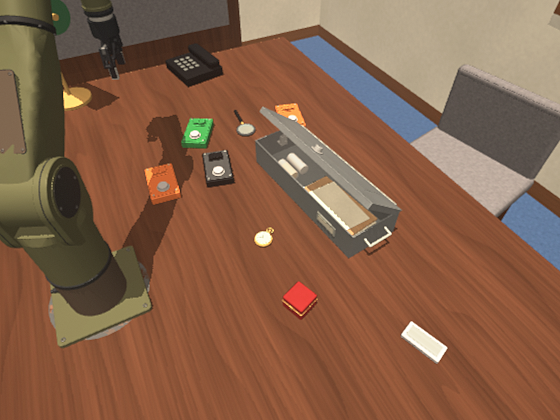

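The scene view shows the box with its lid up (plunger about (320,203)). The side view shows four look-alike consoles: black (218,168), green (198,132), orange (162,183) and orange (290,113). The black one is meant, with its round button near (218,171) and the rocker at about (214,155). I'll measure and check it in a crop.

```bash
cat > m.py <<'E'
from h import *
import pickle
S=pickle.load(open('side0.pkl','rb'));C=pickle.load(open('scene0.pkl','rb'))
crop=lambda c,x,y,w,h,k:cv2.resize(c['pixels'][y:y+h,x:x+w,::-1],None,fx=k,fy=k,interpolation=cv2.INTER_CUBIC)
a=crop(S,190,95,110,100,4); b=crop(C,235,150,180,160,3)[:400]
H=max(a.shape[0],b.shape[0]); 
pad=lambda i:cv2.copyMakeBorder(i,0,H-i.shape[0],0,0,cv2.BORDER_CONSTANT)
im=np.hstack([pad(a),pad(b)]); im=cv2.resize(im,None,fx=.8,fy=.8); cv2.imwrite('pics/crop1.png',im); print(im.shape)
print('desk',px2w(S,120,250),px2w(C,100,250))
for u,v in [(218,171),(214,155),(195,134),(162,187),(318,149)]: print('side',u,v,px2w(S,u,v).round(1))
for u,v in [(321,179),(340,175),(320,203)]: print('scene',u,v,px2w(C,u,v).round(1))
W=cloud(C)
m=np.zeros((420,560),np.uint8); cv2.fillPoly(m,[np.array([(262,240),(300,222),(362,185),(378,183),(388,200),(330,240),(275,268)])],1)
P=W[m>0];P=P[~np.isnan(P).any(1)]
for k in range(6):
    c=P.mean(0);n=np.linalg.svd(P-c,full_matrices=False)[2][2]; n*=np.sign(n[2]); d=(P-c)@n; P=P[abs(d)<max(2*np.std(d),2)]
print('lid plane',c,n,'tilt',np.arccos(n[2]),len(P),np.std(d),'dir of fall (downhill xy)',np.degrees(np.arctan2(n[1],n[0])))
# all lid points on plane, extents
d=(W-c)@n; L=(abs(d)<4)&(W[...,2]>60)
n_,lab,st,_=cv2.connectedComponentsWithStats(L.astype(np.uint8)); i=1+np.argmax(st[1:,4]); Q=W[lab==i]
ax=n[:2]/np.hypot(*n[:2]); ax=np.array([ax[0],ax[1],0]); ay=np.array([-ax[1],ax[0],0]); down=np.cross(ay,n)
for e,nm in((ax,'x'),(ay,'y'),(down,'down')): print(nm,e.round(4),np.percentile(Q@e,[0,.5,2,98,99.5,100]).round(1))
print('z',np.percentile(Q[:,2],[0,1,99,100]))
R=cv2.minAreaRect(np.stack([Q@down,Q@ay],1).astype(np.float32)); print('rect',R)
E
python3 m.py
```

```text
(320, 784, 3)
desk [69.75824953 98.72304777  9.67473207] [ 264.40903767 -462.08443952    2.30881723]
side 218 171 [400.2 237.5  37.6]
side 214 155 [415.2 311.1  40.1]
side 195 134 [396.3 440.6  41.8]
side 162 187 [229.3 246.7  38.7]
side 318 149 [621.9  35.7 187.1]
scene 321 179 [415.  239.8  34.4]
scene 340 175 [439.2 301.9  38.2]
scene 320 203 [634.9  38.3 190.2]
lid plane [668.71815295  32.24342238 145.44548229] [0.62547826 0.07115904 0.77698992] tilt 0.680926319971345 3408 1.6516538885276986 dir of fall (downhill xy) 6.490486260400738
x [0.9936 0.113  0.    ] [601.1 603.6 605.9 735.8 737.9 739.6]
y [-0.113   0.9936  0.    ] [-260.1 -258.2 -253.2  196.4  206.   211.1]
down [ 0.772   0.0878 -0.6295] [343.8 345.3 347.9 514.  517.  519. ]
z [ 85.07727502  89.83169926 196.54576304 201.08497859]
rect ((431.4568786621094, -24.609146118164062), (174.23512268066406, 471.3992919921875), 0.20009756088256836)
```

View pics/crop1.png

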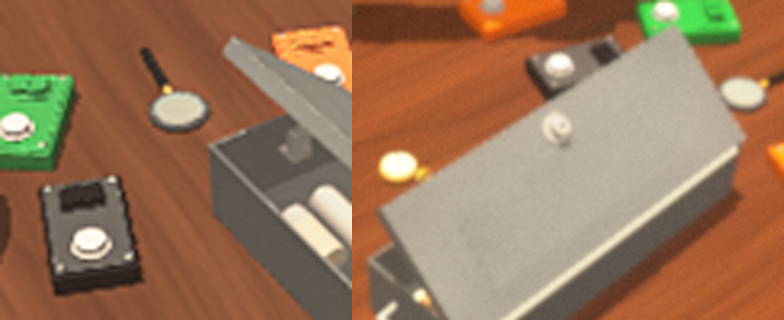

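The crop confirms the black console, with its round button at side (218.7,170) and the rocker beyond it. The plunger is on the lid at scene (321,203). Next I refine the lid edges, plunger and button.

```bash
cat >> m.py <<'E'
print('----')
M=(lab==i).astype(np.uint8); M=cv2.morphologyEx(M,cv2.MORPH_CLOSE,np.ones((7,7)))
cn=max(cv2.findContours(M,0,2)[0],key=cv2.contourArea)
q=cv2.approxPolyDP(cn,8,True)[:,0]; print('corners px',q.tolist())
def onplane(c0,u,v,p,n):
    f,cx,cy=K(c0);R=np.array(c0['R']);o=-R.T@np.array(c0['t']);w=R.T@np.array([(u-cx)/f,(v-cy)/f,1.])
    return o+w*(((p-o)@n)/(w@n))
for u,v in q: print((u,v),onplane(C,u,v,c,n).round(1))
# plunger: above lid plane
for nm,I in(('scene',C),('side',S)):
    Wc=cloud(I); d=(Wc-c)@n; g=np.linalg.norm(Wc-np.array([630,38,190]),axis=2)
    s=(g<45)&(d>6)&(d<25); T=Wc[s]; print(nm,'plunger n',s.sum(),T.mean(0).round(1),'d',np.percentile(d[s],[10,50,90]) if s.any() else '', 'ay',(T@ay).mean(),'down',(T@down).mean())
    g=np.linalg.norm(Wc[...,:2]-np.array([405,238]),axis=2); px=I['pixels'].astype(int)
    s=(g<35)&(px.min(2)>130); v,u=np.where(s); print(nm,'button px',u.mean(),v.mean(),len(u),'plane40',px2w(I,u.mean(),v.mean(),40).round(1),'cloud',Wc[s].mean(0).round(1))
    g=np.linalg.norm(Wc[...,:2]-np.array([405,275]),axis=2); s=(g<110)&(px.max(2)<95)&(Wc[...,2]>20)&(Wc[...,2]<45)
    nn,lb,st,ce=cv2.connectedComponentsWithStats(s.astype(np.uint8));j=1+np.argmax(st[1:,4]);B=Wc[lb==j]
    print(nm,'console',cv2.minAreaRect(B[:,:2].astype(np.float32)),np.median(B[:,2]))
E
python3 m.py | sed -n '/----/,$p'
```

```text
----
corners px [[369, 159], [247, 236], [282, 293], [395, 213]]
(np.int32(369), np.int32(159)) [576.  273.3 198. ]
(np.int32(247), np.int32(236)) [ 629.7 -188.2  197. ]
(np.int32(282), np.int32(293)) [ 754.8 -174.    95. ]
(np.int32(395), np.int32(213)) [711.8 265.4  89.4]
scene plunger n 59 [632.8  43.9 189.4] d [ 8.33879446 13.21979965 16.14649158] ay -27.961616004562448 down 373.1570927773306
scene button px 320.88 176.94 100 plane40 [411.6 241.7  40. ] cloud [408.9 244.2  37.1]
scene console ((425.1951599121094, 314.2152404785156), (26.91373062133789, 42.8143310546875), 71.9116439819336) 39.64807125089001
side plunger n 18 [627.5  39.6 189.4] d [ 6.90515637  9.26389762 10.34481247] ay -31.554271134777295 down 368.6952404435054
side button px 218.20618556701032 170.659793814433 97 plane40 [400.7 236.1  40. ] cloud [402.2 241.9  34.7]
side console ((410.06951904296875, 273.6730041503906), (135.4736328125, 84.33513641357422), 76.30398559570312) 24.576338731762984
```

{"op": "apply_moves", "data": {"commands": [[1, 0.2, -0.25, 0.1, 0, 0, 0], [1, 0.32, -0.4, 0.1, 0, 0, 0], [1, 0.35, -0.42, 0, 0, 0, 0], [1, 0.35, -0.42, 0, 0, 0, 0], [1, 0.35, -0.42, 0, 0, 0, 0], [1, 0.35, -0.42, 0, 0, 0, 0], [1, 0.35, -0.42, 0, 0, 0, 0], [1, 0.35, -0.42, 0, 0, 0, 0]], "force": 40}}

```text
clock: 1.15
tool_pos: [498.1, 260.5, 270.2]
eef_rot: [-3.141, -0.0, 2.756]
force: [1.8, 1.2, 1.0]
grip_width: -0.002
grasp_force: 0.0
```

{"op": "apply_moves", "data": {"commands": [[1, 0.29, -0.39, 0, 0, 0, 0], [1, 0.29, -0.39, 0, 0, 0, 0], [1, 0.29, -0.39, 0, 0, 0, 0], [1, 0.27, -0.39, 0, 0, 0, 0], [1, 0, 0, 0, 0, 0, 0], [1, 0, 0, 0, 0, 0, 0]]}}

```text
clock: 1.9
tool_pos: [610.6, 106.6, 269.9]
eef_rot: [3.141, -0.001, 2.756]
force: [0.6, -0.4, -1.0]
grip_width: 0.0
grasp_force: 0.0
```

Run:
```python
from h import *
import pickle
c=read_camera('wrist');save(c,'wrist1');pickle.dump(c,open('wrist1.pkl','wb'));print(sense()['tool_pos'],sense()['force'])
```

```text
[610.34281116 107.55652542 270.09906323] [-0.1111542  -0.03744859  0.47677874]
```

View pics/wrist1.png

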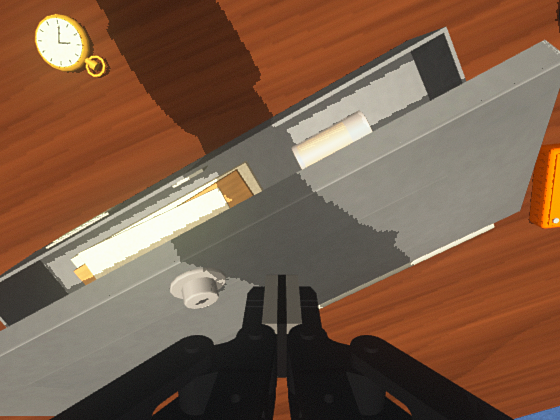

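The wrist view shows the plunger at (203,290) and the closed fingers at (282,290), over the free-edge side of the lid and well to one side of the plunger. I push down along the arc.

{"op": "apply_moves", "data": {"commands": [[1, 0, 0, -0.4, 0, 0, 0], [1, 0, 0, -0.2, 0, 0, 0], [1, -0.06, -0.01, -0.15, 0, 0, 0], [1, -0.07, -0.01, -0.13, 0, 0, 0], [1, -0.05, -0.01, -0.13, 0, 0, 0], [1, -0.04, 0, -0.14, 0, 0, 0], [1, -0.02, 0, -0.14, 0, 0, 0], [1, -0.01, 0, -0.08, 0, 0, 0]]}}

```text
clock: 2.95
tool_pos: [585.6, 103.6, 132.3]
eef_rot: [-3.141, -0.001, 2.757]
force: [-1.2, 0.0, 1.0]
grip_width: 0.002
grasp_force: 0.5
```

{"op": "apply_moves", "data": {"commands": [[1, 0, 0, -0.08, 0, 0, 0], [1, 0, 0, -0.06, 0, 0, 0], [1, 0, 0, -0.04, 0, 0, 0], [1, 0, 0, -0.03, 0, 0, 0], [1, 0, 0, -0.02, 0, 0, 0], [1, 0, 0, 0, 0, 0, 0]]}}

```text
clock: 3.7
tool_pos: [586.3, 103.0, 111.1]
eef_rot: [3.142, 0.001, 2.756]
force: [-2.7, -0.8, 6.0]
grip_width: 0.0
grasp_force: 3.1
```

Run:
```python
from h import *
s=sense();print(s['tool_pos'],s['force'],s['wrist_torque'])
c=read_camera('side');im=np.hstack([c['pixels'][70:270,200:420,::-1],read_camera('wrist')['pixels'][200:400,100:400,::-1]]);cv2.imwrite('pics/p2.png',cv2.resize(im,None,fx=1.5,fy=1.5,interpolation=2))
```

```text
[586.2688556  103.01533136 111.13379634] [-2.73257132 -0.77476888  5.98331659] [-0.08679267  0.52413609  0.02255907]
```

View pics/p2.png

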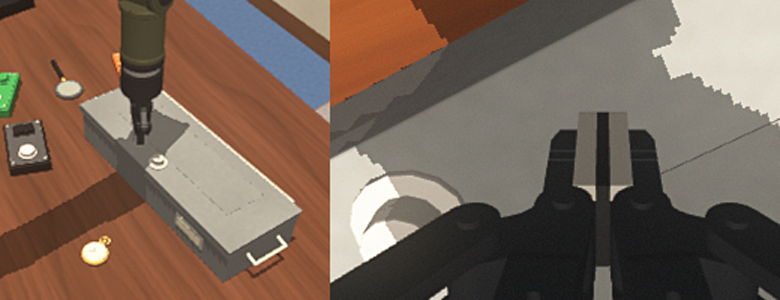

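The side view shows the lid down on the box with the plunger clear of the fingers at about (157,160) in the crop. I press harder to find the stop.

{"op": "apply_moves", "data": {"commands": [[1, 0, 0, -0.04, 0, 0, 0], [1, 0, 0, -0.04, 0, 0, 0], [1, 0, 0, 0, 0, 0, 0], [1, 0, 0, 0, 0, 0, 0]]}}

```text
clock: 4.3
tool_pos: [586.3, 103.1, 110.6]
eef_rot: [3.141, 0.004, 2.755]
force: [-16.5, -4.5, 64.6]
grip_width: -0.0
grasp_force: 32.2
```

Hard stop at a tip height of 91.6, so the lid is shut. I retreat up and locate the plunger with the wrist camera.

{"op": "apply_moves", "data": {"commands": [[1, 0, 0, 0.1, 0, 0, 0], [1, 0, 0, 0.4, 0, 0, 0], [1, 0, 0, 0.5, 0, 0, 0], [1, 0, 0, 0.3, 0, 0, 0], [1, 0, 0, 0, 0, 0, 0], [1, 0, 0, 0, 0, 0, 0]]}}

```text
clock: 5.05
tool_pos: [585.8, 102.8, 231.6]
eef_rot: [-3.141, -0.001, 2.756]
force: [-0.0, 0.0, -0.8]
grip_width: 0.001
grasp_force: 0.0
```

Run:
```python
from h import *
print(sense()['tool_pos'])
for nm in['wrist','side','scene']:
    c=read_camera(nm);W=cloud(c)
    g=np.linalg.norm(W[...,:2]-np.array([597,41]),axis=2)
    lid=W[(g>35)&(g<80)&(abs(W[...,2]-92)<15)]; zl=np.median(lid[:,2])
    s=(g<35)&(W[...,2]>zl+8)&(W[...,2]<zl+22); T=W[s]
    print(nm,'lidz',zl,'n',s.sum(),'mean',T.mean(0).round(1),'med',np.median(T,0).round(1))
    t=s&(W[...,2]>zl+11.5); v,u=np.where(t); (x,y),r=cv2.minEnclosingCircle(np.stack([u,v],1).astype(np.float32))
    print('  top',t.sum(),W[t].mean(0).round(1),'px',u.mean(),v.mean(),'circ',x,y,r,'ray z106',px2w(c,x,y,106).round(1))
    if nm=='wrist': save(c,'w3'); print(proj(c,[586,103,92]))
    g=np.linalg.norm(W[...,:2]-np.array([405,239]),axis=2); px=c['pixels'].astype(int)
    b=(g<30)&(px.min(2)>130)
    if b.any(): print('  button',W[b].mean(0).round(1),b.sum())
    # hinge-side tilt
    m=(abs(W[...,2]-92)<12)&(np.linalg.norm(W[...,:2]-np.array([668,40]),axis=2)<60); A=W[m]
    if len(A)>50:
        co=np.linalg.lstsq(np.c_[A[:,:2],np.ones(len(A))],A[:,2],rcond=None)[0]; print('  lid slope',co.round(4))
```

```text
[585.77223117 102.81731556 231.6046601 ]
wrist lidz 93.08813253959246 n 706 mean [590.5  40.3 106.4] med [590.4  40.3 106.6]
  top 644 [590.9  39.7 106.7] px 202.7562111801242 248.78571428571428 circ 203.0 248.4166717529297 15.011438369750977 ray z106 [590.9  39.7 106. ]
(np.float64(281.51435118219064), np.float64(205.1852583895547))
  lid slope [2.00000e-03 4.00000e-04 9.21683e+01]
side lidz 91.54102422808884 n 42 mean [588.6  36.3 104.7] med [589.2  35.9 104.9]
  top 33 [588.8  37.3 105.5] px 305.3030303030303 175.3030303030303 circ 305.5 175.0 3.6401548385620117 ray z106 [589.6  37.6 106. ]
  button [401.  240.4  35.2] 85
  lid slope [-8.20000e-03 -9.00000e-04  9.73895e+01]
scene lidz 94.69335401136925 n 41 mean [593.8  41.1 107.5] med [593.5  40.5 107.7]
  top 28 [593.1  41.4 108.8] px 309.39285714285717 216.32142857142858 circ 309.5 217.0 3.6401548385620117 ray z106 [593.2  41.9 106. ]
  button [407.9 240.7  37.1] 84
  lid slope [-9.300000e-03 -3.000000e-04  1.010949e+02]
```

View pics/w3.png

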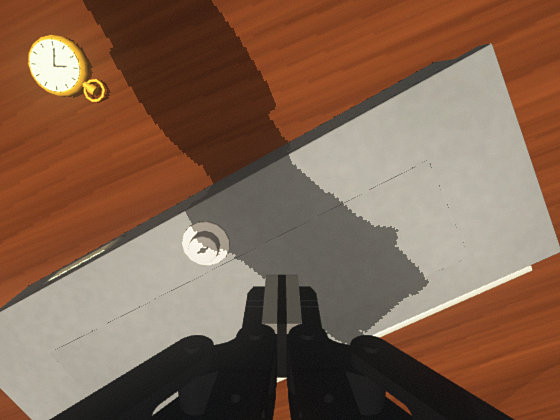

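The wrist view shows the lid lying flat and the plunger at pixel (203,248), which is world (591,40) with its top at 106. I press it now.

{"op": "apply_moves", "data": {"commands": [[1, 0.03, -0.31, 0, 0, 0, 0], [1, 0.02, -0.31, -0.1, 0, 0, 0], [1, 0, 0, -0.4, 0, 0, 0], [1, 0, 0, -0.35, 0, 0, 0], [1, 0, 0, -0.1, 0, 0, 0], [1, 0, 0, -0.06, 0, 0, 0], [1, 0, 0, -0.06, 0, 0, 0], [1, 0, 0, 0, 0, 0, 0]]}}

```text
clock: 6.2
tool_pos: [591.5, 41.2, 125.7]
eef_rot: [3.141, 0.001, 2.756]
force: [0.8, 0.2, -0.0]
grip_width: -0.0
grasp_force: 0.0
```

{"op": "apply_moves", "data": {"commands": [[1, 0, 0, -0.03, 0, 0, 0], [1, 0, 0, -0.03, 0, 0, 0], [1, 0, 0, -0.03, 0, 0, 0], [1, 0, 0, -0.03, 0, 0, 0], [1, 0, 0, -0.02, 0, 0, 0], [1, 0, 0, 0, 0, 0, 0], [1, 0, 0, 0, 0, 0, 0]]}}

```text
clock: 7.08
tool_pos: [591.9, 41.3, 116.6]
eef_rot: [3.141, 0.004, 2.755]
force: [-10.3, -0.5, 41.9]
grip_width: -0.002
grasp_force: 21.4
```

Hard stop at tip height 97.6, which is 6 mm above the lid, so the plunger is fully in. Retreat and go to the call button.

{"op": "apply_moves", "data": {"commands": [[1, 0, 0, 0.15, 0, 0, 0], [1, 0, 0, 0.45, 0, 0, 0], [1, -0.3, 0.32, 0.3, 0, 0, 0], [1, -0.4, 0.42, 0, 0, 0, 0], [1, -0.4, 0.42, 0, 0, 0, 0], [1, -0.4, 0.42, 0, 0, 0, 0], [1, -0.35, 0.4, 0, 0, 0, 0], [1, 0, 0, 0, 0, 0, 0]]}}

```text
clock: 8.07
tool_pos: [402.8, 243.2, 201.2]
eef_rot: [3.141, -0.003, 2.765]
force: [0.6, 0.0, 0.2]
grip_width: 0.002
grasp_force: 0.0
```

Run:
```python
from h import *
print(sense()['tool_pos'])
for nm in['wrist','side','scene']:
    c=read_camera(nm);W=cloud(c)
    g=np.linalg.norm(W[...,:2]-np.array([405,239]),axis=2); px=c['pixels'].astype(int)
    b=(g<32)&(px.min(2)>120)
    if b.any():
        v,u=np.where(b); (x,y),r=cv2.minEnclosingCircle(np.stack([u,v],1).astype(np.float32))
        print(nm,'button',W[b].mean(0).round(1),b.sum(),'ray40 mean',px2w(c,u.mean(),v.mean(),40).round(1),'circ',x,y,r,px2w(c,x,y,40).round(1))
    h=(g<32)&(W[...,2]>36)&(W[...,2]<46)
    if h.any(): print('  high',W[h].mean(0).round(1),h.sum(),np.percentile(W[h][:,2],90))
    if nm=='wrist': save(c,'w4')
    g=np.linalg.norm(W[...,:2]-np.array([591,40]),axis=2)
    if (g<8).any(): print('  plunger top z',np.percentile(W[g<8][:,2],[50,90]),'lid',np.median(W[(g>30)&(g<60)&(W[...,2]>80)][:,2]))
```

```text
[402.78946657 243.21525196 201.17893299]
wrist button [396.8 247.5  41.8] 2810 ray40 mean [399.8 246.3  40. ] circ 280.5 283.0 124.29109191894531 [473.7 214.8  40. ]
  high [403.5 245.   40.5] 1053 41.549371489677675
side button [399.6 242.9  35.7] 75 ray40 mean [398.4 238.2  40. ] circ 217.32142639160156 170.5357208251953 5.864420413970947 [398.5 237.9  40. ]
  high [402.4 240.7  39.2] 51 40.71994286995219
  plunger top z [97.28726057 98.73626533] lid 91.4391959003092
scene button [407.3 245.6  38.4] 82 ray40 mean [408.8 244.2  40. ] circ 321.0 176.5 6.18475866317749 [410.  243.5  40. ]
  high [408.8 245.3  41.3] 48 44.48618854003726
  plunger top z [100.3911264  102.98679241] lid 94.53274511813052
```

View pics/w4.png

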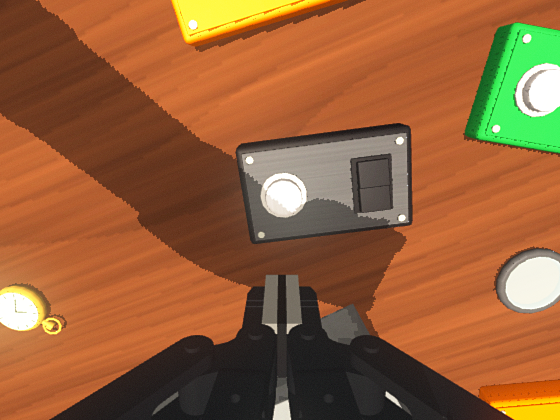

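The wrist view shows the black console's round button at (283,195), directly below the fingers at about (403.5,244.5,40). The rocker is at (374,184), well clear. The cameras also confirm the plunger is 6 mm above the lid. I press the button.

{"op": "apply_moves", "data": {"commands": [[1, 0, 0.01, -0.4, 0, 0, 0], [1, 0, 0, -0.45, 0, 0, 0], [1, 0, 0, -0.35, 0, 0, 0], [1, 0, 0, -0.15, 0, 0, 0], [1, 0, 0, -0.05, 0, 0, 0], [1, 0, 0, -0.03, 0, 0, 0], [1, 0, 0, 0, 0, 0, 0]]}}

```text
clock: 9.1
tool_pos: [406.9, 240.0, 59.2]
eef_rot: [3.14, 0.001, 2.755]
force: [0.0, 0.3, 0.0]
grip_width: 0.0
grasp_force: 0.0
```

{"op": "apply_moves", "data": {"commands": [[1, -0.02, 0.03, 0.02, 0, 0, 0], [1, 0, 0, -0.03, 0, 0, 0], [1, 0, 0, -0.02, 0, 0, 0], [1, 0, 0, -0.03, 0, 0, 0], [1, 0, 0, -0.02, 0, 0, 0], [1, 0, 0, -0.01, 0, 0, 0], [1, 0, 0, 0, 0, 0, 0], [1, 0, 0, 0, 0, 0, 0]]}}

```text
clock: 10.1
tool_pos: [404.3, 244.1, 53.3]
eef_rot: [3.138, 0.002, 2.757]
force: [-6.2, 0.8, 53.4]
grip_width: 0.001
grasp_force: 26.5
```

Fully down at a hard stop. I let go and retreat.

{"op": "apply_moves", "data": {"commands": [[1, 0, 0, 0.1, 0, 0, 0], [1, 0, 0, 0.3, 0, 0, 0], [1, 0, 0, 0.5, 0, 0, 0], [1, 0, 0, 0.5, 0, 0, 0], [1, 0, 0, 0.2, 0, 0, 0], [1, 0, 0, 0, 0, 0, 0], [1, 0, 0, 0, 0, 0, 0]]}}

```text
clock: 10.98
tool_pos: [403.6, 242.4, 208.3]
eef_rot: [-3.14, -0.001, 2.756]
force: [-0.0, -0.4, -0.8]
grip_width: 0.001
grasp_force: 0.0
```

Run:
```python
from h import *
print(sense()['tool_pos'],sense()['force'])
a=read_camera('side');b=read_camera('wrist')
im=np.hstack([a['pixels'][80:380,180:460,::-1],b['pixels'][100:400,150:450,::-1]]);cv2.imwrite('pics/end.png',im)
W=cloud(b);g=np.linalg.norm(W[...,:2]-np.array([404,244]),axis=2);print('button top',np.median(W[g<10][:,2]))
W=cloud(a);g=np.linalg.norm(W[...,:2]-np.array([591,40]),axis=2);print('plunger',np.median(W[g<8][:,2]),'lid',np.median(W[(g>30)&(g<60)&(W[...,2]>80)][:,2]))
```

```text
[403.64721187 242.42237752 208.30489031] [-0.00408237 -0.3971611  -0.7823619 ]
button top 227.02655139575182
plunger 96.7757011637369 lid 91.41073258981689
```

View pics/end.png

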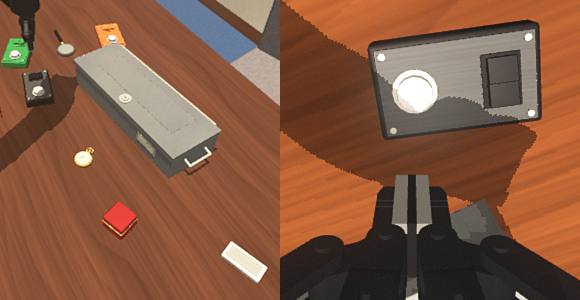

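The final view shows the lid shut, the plunger in at crop (125,98), the button released and clear of the fingers, and the rocker and loose items undisturbed.

```bash
python3 -c "
from station import job_done; print(job_done())"
```

```text
the job is handed in; nothing more can be done
None
```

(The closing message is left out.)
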